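Fit the eyepiece camera into the photo port of a microscope head

TASK

Lift the eyepiece camera out of the eyepiece block and fit it into the vertical photo port of the microscope head: lower it lightly onto the port, feel for the bore by sliding in small circles, then press it straight in, fully home, with its cable socket pointing away from the eyepieces of the head. Never bear down hard on the port, let go of the camera, and leave everything else where it is.

Things in the scene. Friction and masses are not known exactly. Their poses are not given: they have to be found in the camera images.
- camera_mid (a point): Eyepiece camera (loose, about 0.16 kg), upright in one of the three holes of the eyepiece block. Round aluminium housing, 42 mm diameter, 52 mm high, dark rings round its upper half, flat top. This point: centre of the housing on its axis, 26 mm below the top and 26 mm above the housing's flat underside. z up along the axis; the cable socket is on the -x side. Grip the upper half.
- camera_foot (a point): Centre of the flat, sharp-edged foot of the camera's plain steel barrel (23.2 mm diameter, 28 mm long) under the housing; 54 mm below camera_mid. In the block the camera hangs by the underside of its housing.
- camera_socket (a point): Outer face of the camera's cable socket, a small black box (16 mm wide, 11 mm high) that stands 4.5 mm out of the housing near its lower edge: 25.5 mm from the axis, 8.5 mm above the housing's underside.
- head: Microscope head on a round black stand (124 mm diameter), fixed to the bench: white prism housing, two black eyetubes with eyepieces rising at 30 degrees towards its +x (up to 160 mm above the bench, 165 mm out), and an upright aluminium photo port behind them. Origin at the bench under the middle of the stand, z up; -x points away from the eyepieces.
- port_mark (a point): Nominal axis of the photo port, at its flat top face 162 mm above the bench; axes as head. The port stands on a clamped eccentric centring ring, so the true axis is 3 to 5 mm off this point, in any direction, differently each start; the height is true. The flat flange is 56 mm across; its plain bore, 24.8 mm diameter, has a sharp edge and no chamfer.
- port_seat (a point): Point on the nominal port axis 28 mm below the top face, where the barrel's foot ends when the underside of the housing lies flat on the flange: fully home. The bore is blind, 34 mm deep. A thin parfocal ring sits in it, held by friction 8 to 14 mm down; the foot pushes it ahead with about 9 N. More than 40 N of force from the camera on the port damages the optics.
- block_top (a point): Eyepiece block, grey plastic, 190 mm (x) by 62 mm (y) by 34 mm high, fixed to the bench; centre of its top face. Three holes of 27 mm diameter and 30 mm depth in a row along its x, 64 mm apart, the middle one at this point. The camera stands in one, an eyepiece in each of the others.
- eyepiece_a: Black eyepiece in the block, 35 mm diameter, 40 mm high above the block; leave it there. Origin at its barrel's foot.
- eyepiece_b: Second black eyepiece, the same.
- oil_bottle: Small amber bottle, 28 mm diameter, 62 mm high, standing on the bench; leave it. Origin at its foot.
- screwdriver: Screwdriver of 150 mm lying on the bench; leave it.
- dish: Glass dish of 90 mm diameter, 16 mm high; leave it. Origin at its foot.
- canister_a: White objective canister, 41 mm diameter, 60 mm high; leave it. Origin at its foot.
- canister_b: Second white canister, the same; leave it.
- lens_brush: Lens brush of 160 mm lying on the bench; leave it.

How it is judged:
By the outcome, as a careful person would: the job done as asked, in the order asked, and still so for the second after the job is handed in, with the robot touching nothing.
It also fails if it takes over 64 s, if anything falls off the work surface, if the arm or the gripper's body presses on something with over 40 N, if the wrist force passes 120 N, or if a joint passes its speed limit or range.

ROBOT

A 6-joint arm with a two-finger parallel gripper is mounted at the origin on the work surface. World frame = base frame: x ahead of the robot, y to its left, z up, the work surface at z = 0. Lengths are in mm, angles in rad, forces in N, time in s.
With the tool pointing down it reaches from about 300 to 875 mm from the base axis. Payload 6.4 kg.
Tool frame: the origin (TCP) lies midway between the tips of the shut fingers; the grasp point (between the pads) lies 19 mm behind it (manip.grip_point_offset is the distance from the TCP to the grasp point, in mm); x points along the fingers, y is the direction in which the jaws open and shut, and the axes are right-handed (so a half turn about x gives the same grasp; the last joint's range is limited). The gripper opens to 88 mm and grips with 3 to 60 N. Pads are 18 mm wide; open, the fingers measure 123 mm over their backs; the gripper's body (75 mm by 187 mm) begins 45 mm behind the grasp point.
Start: joints at [1.037, 0.181, 1.607, -0, 1.354, -0.206], TCP at [185.116, 544.402, 238.714] pointing down, gripper open.
Joint ranges: [-2.99, 2.99], [-0.89, 2.07], [0.3, 2.58], [-1.14, 4.28], [0, 2.63], [-3.12, 3.12]. Speed limits (rad/s): [2.57, 2.57, 3.01, 3.14, 3.14, 3.14].

INTERFACE

Orientations are given as a unit quaternion [x, y, z, w].
In Python, from workcell import manip, get_image, get_calibration gives the robot as it stands.
- The arm moves only by the tool jog_arm, never from a script. Its argument "steps" is a list of rows, each a list of 7 numbers: the opening, from 0 (shut) to 1 (fully open), then the shift along the tool's x, y, z in m, then the turn, a rotation vector about the tool's x, y, z in degrees. In form: [[gripper, tx, ty, tz, ax, ay, az], ...]. A call has 1 to 5 rows; each row is the pose to reach, as a shift and turn from the pose commanded when the call began, along the tool's axes at that moment; what a row does not reach only later rows make up. A row lasts 1/8 s, in which the tool goes at most 62.5 mm and 10.7 degrees, less where a joint would pass 70% of its speed; a pose out of reach is approached as far as the arm can. A call with a gripper value outside its range is refused whole. The fingers move at their own pace and stop on an object; the grip force is fixed at half the most. Time passes only in rows, so rows that repeat a pose let the fingers close. It gives the time, the measured TCP pose, the force and the opening at its end, in the units of the state.
- manip.sense(): the state, without advancing time (a new reading comes with each control period).
- get_image(name): name is "scene" or "top" or "wrist"; returns (picture, depth): 480x640x3 uint8, red, green, blue; 480x640 float32, mm along the optical axis (not along the pixel's ray), 0 where there is no reading.
- get_calibration(name): a dict with "fx", "fy", "cx", "cy" (pixels), "k1" (the pictures are not rectified: a ray, as slopes to the right and down, at radius r is drawn at 1 + k1 r^2 times it, then the intrinsics apply), "world_to_cam" (4x4, takes a point from world to camera coordinates); the wrist camera has in their place "mount" (4x4, takes a point from camera to tool coordinates, whose origin is the TCP and whose axes are the tool frame's). Camera axes: x right, y up, looking along -z (the intrinsics and any distortion apply to the point x, -y, -z); pixel columns grow to the right and rows downward; lengths in mm; the calibration is good to about 2 mm. A picture is of the moment at which its call begins: read the wrist's pose just before it. get_calibration takes no time and is no camera call.
- manip.sign_off(): hands the job in, once; it reports no verdict.
The state is a dict: "time_s": time; "qpos": joint angles; "joint_velocities": joint speeds; "effort": joint torques, N m; "tool_pos": TCP position; "eef_rot": TCP orientation; "ft_force": force on the tool from outside, world axes, zero at the start; "moment": the same for the moment, N m; "grip_width": opening from 0.0 (shut) to 1.0 (fully open).
Only numpy, scipy, OpenCV 4.12 (cv2) and the standard library are available. Lean on these libraries where they do the work, as an engineer would, in place of code of your own. Each camera call takes 0.05 s, during which the arm holds its last target. There are 200 camera calls.

## Working session

There is one attempt and no reset: what is moved stays moved. The work goes in short steps, Python scripts to look and compute and a tool call to move; the robot and the scene stay as the last step left them, time stands still between calls to the robot, and variables do not carry over. Pictures are saved under pics/ and viewed, about 8 in all and at most 12, crops included, and the job is handed in when it is done.

Besides the shell and the picture viewer there is one more tool, called after "Request:" as name(argument=value, ...) on one line, values as JSON. jog_arm: Moves the arm, as the interface text tells. Its arguments: {"type":"object","properties":{"steps":{"type":"array"}},"required":["steps"]}

```bash
mkdir -p pics; ls
cat > h.py <<'E'
import numpy as np, cv2
from workcell import manip, get_image, get_calibration
from scipy.spatial.transform import Rotation as R
def save(n,im): cv2.imwrite('pics/'+n,np.ascontiguousarray(im[:,:,::-1]))
def cam2world(name,c,s):
    if 'world_to_cam' in c: return np.linalg.inv(np.array(c['world_to_cam']))
    T=np.eye(4);T[:3,:3]=R.from_quat(s['eef_rot']).as_matrix();T[:3,3]=s['tool_pos'];return T@np.array(c['mount'])
def rays(c,uv):
    d=(np.atleast_2d(uv).astype(float)-[c['cx'],c['cy']])/[c['fx'],c['fy']]
    x=d.copy()
    for _ in range(20): x=d/(1+c['k1']*(x**2).sum(1,keepdims=True))
    return np.c_[x[:,0],-x[:,1],-np.ones(len(x))]
def px2w(name,uv,dep=None,z=None,s=None):
    "pixels to world by depth (mm) or on plane z"
    c=get_calibration(name);T=cam2world(name,c,s);r=rays(c,uv)
    if z is None: p=r*np.atleast_1d(dep)[:,None]; return p@T[:3,:3].T+T[:3,3]
    d=r@T[:3,:3].T; return T[:3,3]+d*((z-T[2,3])/d[:,2])[:,None]
def w2px(name,p,s=None):
    c=get_calibration(name);T=np.linalg.inv(cam2world(name,c,s));q=np.atleast_2d(p)@T[:3,:3].T+T[:3,3]
    x=np.c_[q[:,0],-q[:,1]]/-q[:,2:];x=x*(1+c['k1']*(x**2).sum(1,keepdims=True))
    return x*[c['fx'],c['fy']]+[c['cx'],c['cy']]
def worldmap(name,im,dep,s=None):
    v,u=np.mgrid[0:480,0:640];return px2w(name,np.c_[u.ravel(),v.ravel()],dep.ravel(),s=s).reshape(480,640,3)
def todelta(s,d): return R.from_quat(s['eef_rot']).inv().apply(d)
E
python3 - <<'E'
from h import *
s=manip.sense();print(s)
print(R.from_quat(s['eef_rot']).as_matrix().round(3), manip.grip_point_offset)
ims=[]
for n in ['top','scene']:
    im,d=get_image(n);np.savez(f'{n}.npz',im=im,d=d);save(n+'0.png',im);c=get_calibration(n);print({k:np.round(v,3).tolist() for k,v in c.items()})
E
```

```text
pics
{'time_s': 0.0, 'qpos': array([ 1.03672431e+00,  1.81573840e-01,  1.60801679e+00,  1.06630314e-05,
        1.35378321e+00, -2.06296156e-01]), 'joint_velocities': array([-0.00121749, -0.00136909,  0.00066627, -0.00055274,  0.00028976,
       -0.00010884]), 'effort': array([-4.45549995e-04, -4.33878386e+01, -3.41849005e+01,  7.01577659e-02,
        3.86166468e-02, -1.58166799e-04]), 'tool_pos': array([184.81133171, 543.91922923, 237.78744949]), 'eef_rot': array([ 0.1147832 ,  0.69786269, -0.11595471,  0.69740016]), 'ft_force': array([-1.03220518,  0.11939705, -0.98266518]), 'moment': array([ 0.01902669, -0.03308821, -0.00828875]), 'grip_width': 0.9986201391588833}
[[-0.001  0.322  0.947]
 [-0.002  0.947 -0.322]
 [-1.    -0.002 -0.   ]] 18.700000000000003
{'fx': 623.153, 'fy': 623.153, 'cx': 324.6, 'cy': 248.718, 'k1': -0.078, 'world_to_cam': [[-0.005, -1.0, -0.017, 16.312], [0.996, -0.006, 0.091, -511.146], [-0.091, -0.017, 0.996, -1528.022], [0.0, 0.0, 0.0, 1.0]]}
{'fx': 467.653, 'fy': 467.653, 'cx': 324.719, 'cy': 237.722, 'k1': -0.047, 'world_to_cam': [[-0.49, 0.872, -0.022, 236.78], [-0.538, -0.282, 0.794, 179.703], [0.686, 0.401, 0.607, -1586.189], [0.0, 0.0, 0.0, 1.0]]}
```

View pics/top0.png

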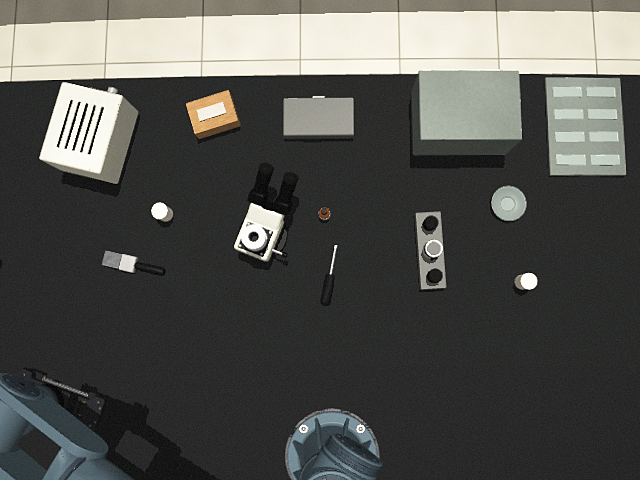

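View pics/scene0.png

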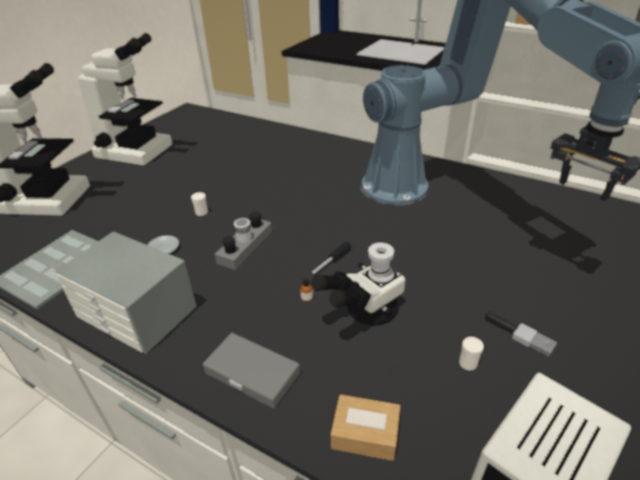

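The top view shows the camera in the middle hole at about (433,248), the port flange at (255,238), and the eyetubes pointing up-right to about (277,175).

Run:
```python
from h import *
z=np.load('top.npz');im=z['im'];d=z['d'];W=worldmap('top',im,d)
def circ(c,zlo,zhi,r=25):
    u,v=c;m=np.zeros((480,640),bool);m[v-r:v+r,u-r:u+r]=1
    m&=(W[...,2]>zlo)&(W[...,2]<zhi);p=W[m];return p
p=circ((433,248),76,96,15);print('cam',len(p),p.mean(0),p.min(0),p.max(0))
p=circ((255,238),152,172,25);print('port',len(p),p.mean(0),p.min(0),p.max(0))
print('plane',px2w('top',[(433,246)],z=86),px2w('top',[(255,236.5)],z=162))
print('blk ends',px2w('top',[(417,212),(440,211),(445,289),(419,291)],z=34))
print('eyes',px2w('top',[(265,167),(290,177)],z=155))
u=cv2.resize(im[195:300,220:460],None,fx=3.3,fy=3.3,interpolation=cv2.INTER_CUBIC);save('crop.png',u)
```

```text
cam 247 [ 505.93836701 -247.42684986   84.97591728] [ 486.08318857 -269.61519138   76.27187319] [ 525.34392412 -226.30780658   94.71455427]
port 400 [528.9631923  174.492501   159.91067377] [501.034096   146.42591773 152.06331935] [556.87297648 202.15236295 169.43026014]
plane [[ 510.36609806 -246.57098353   86.        ]] [[527.52701198 169.46192871 162.        ]]
blk ends [[ 600.39083349 -216.7943583    34.        ]
 [ 602.5630659  -274.09768206   34.        ]
 [ 408.94364887 -282.2307906    34.        ]
 [ 404.48864364 -218.14207463   34.        ]]
eyes [[689.96571038 148.21316442 155.        ]
 [665.8606557   90.23551839 155.        ]]
```

View pics/crop.png

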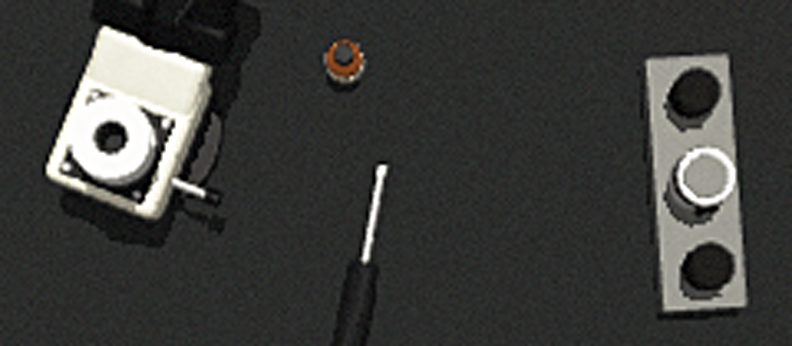

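Run:
```python
from h import *
s=manip.sense();c=get_calibration('wrist');print({k:np.round(v,3).tolist() for k,v in c.items()})
print(px2w('top',[(434,248.6)],z=86),px2w('top',[(254.2,236.8)],z=162))
```

```text
{'fx': 341.289, 'fy': 341.289, 'cx': 321.621, 'cy': 231.749, 'k1': -0.064, 'mount': [[-0.0, 0.321, -0.947, -145.367], [1.0, -0.0, -0.0, 0.43], [-0.0, -0.947, -0.321, -83.035], [0.0, 0.0, 0.0, 1.0]]}
[[ 504.11626292 -248.8335779    86.        ]] [[526.85276363 171.28704969 162.        ]]
```

Request:
jog_arm(steps=[[1,-0.012,-0.243,0.444,0,0,0],[1,-0.012,-0.243,0.444,0,0,0],[1,-0.012,-0.243,0.444,0,0,0],[1,-0.012,-0.243,0.444,0,0,0],[1,-0.012,-0.243,0.444,0,0,0]])

```text
time_s: 0.72
tool_pos: [397.2, 312.5, 246.0]
eef_rot: [0.115, 0.698, -0.115, 0.698]
ft_force: [0.7, 0.8, 1.1]
grip_width: 1.0
```

Request:
jog_arm(steps=[[1,-0.004,-0.092,0.168,0,0,0],[1,-0.004,-0.092,0.168,0,0,0],[1,-0.004,-0.092,0.168,0,0,0],[1,-0.004,-0.092,0.168,0,0,0],[1,-0.004,-0.092,0.168,0,0,0]])

```text
time_s: 1.35
tool_pos: [525.3, 172.9, 249.5]
eef_rot: [0.116, 0.698, -0.116, 0.697]
ft_force: [0.1, -0.1, 0.4]
grip_width: 1.005
```

Run:
```python
from h import *
s=manip.sense();im,d=get_image('wrist');np.savez('wport.npz',im=im,d=d,p=s['tool_pos'],q=s['eef_rot'])
print(s['time_s'],s['tool_pos'],s['joint_velocities'].round(3),w2px('wrist',[[527,171,162],[678,119,155]],s))
save('wport.png',im)
```

```text
1.35 [525.27454054 172.895995   249.50344086] [ 0.034 -0.015  0.013  0.003  0.001  0.002] [[319.25586501 240.19701062]
 [319.18348532 402.22957785]]
```

View pics/wport.png

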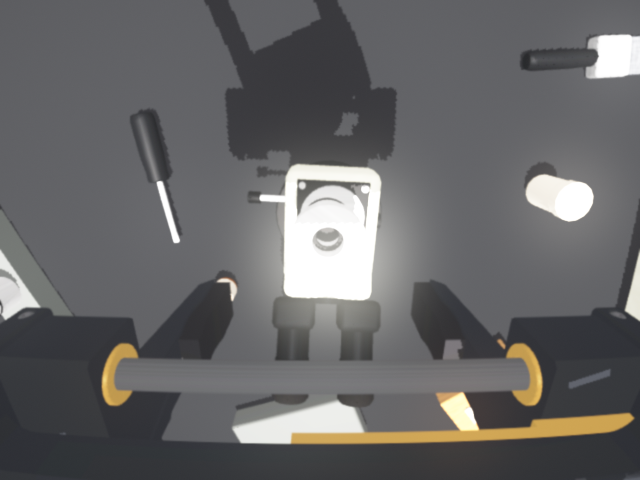

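The wrist view shows the flange centred at about (329,235), the bore at (328,240), the head's white box with corners near (288,167), (379,170), (371,298), (285,295), and the eyetubes pointing down.

```bash
cat > port.py <<'E'
from h import *
z=np.load('wport.npz');im=z['im'];d=z['d'];s=dict(tool_pos=z['p'],eef_rot=z['q']);W=worldmap('wrist',im,d,s)
m=(abs(W[...,2]-162)<6)&(np.hypot(W[...,0]-527,W[...,1]-171)<45)
print(m.sum(),np.median(W[m][:,2]))
M=m.astype(np.uint8)*255
cs,_=cv2.findContours(M,cv2.RETR_CCOMP,cv2.CHAIN_APPROX_NONE)
for c in cs:
    if len(c)>20:
        (u,v),a,t=cv2.fitEllipse(c);print(len(c),(u,v),a,px2w('wrist',[(u,v)],z=162,s=s))
P=px2w('wrist',[(288,167),(379,170),(371,298),(285,295)],z=120,s=s);print(P)
a=P[3]-P[0];b=P[2]-P[1];print(np.degrees(np.arctan2([a[1],b[1]],[a[0],b[0]])))
# eyepiece dark tubes / white body top via depth, and body axis by minAreaRect
h=W[...,2];mm=(h>100)&(h<158)&(np.hypot(W[...,0]-560,W[...,1]-160)<90)&(im.min(2)>150)
r=cv2.minAreaRect(W[mm][:,:2].astype(np.float32));print(r)
save('wcrop.png',cv2.resize(im[150:330,240:420],None,fx=3.3,fy=3.3,interpolation=cv2.INTER_CUBIC))
E
python3 port.py
```

```text
3672 161.2145208703917
213 (327.3465270996094, 239.592041015625) (72.92282104492188, 75.5765380859375) [[528.45319423 176.71264909 162.        ]]
90 (327.2609558105469, 240.07896423339844) (30.102970123291016, 33.80447769165039) [[528.78993585 176.53433495 162.        ]]
[[474.3005278  162.30780738 120.        ]
 [500.10157604 230.7454343  120.        ]
 [609.84261943 192.23571221 120.        ]
 [581.56817534 119.00727285 120.        ]]
[-21.9823614  -19.33671114]
((555.1177368164062, 169.82489013671875), (83.0955810546875, 107.61190795898438), 69.84577178955078)
```

View pics/wcrop.png

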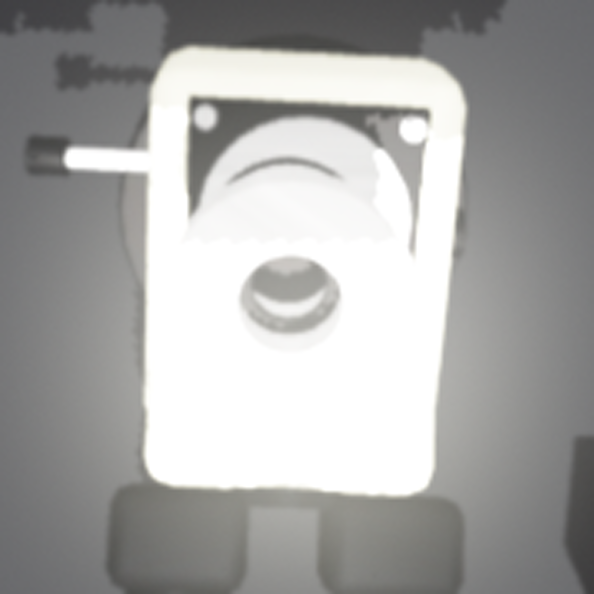

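Bore by wrist: (528.6, 176.6). Head yaw about -20°. Now on to the block.

Request:
jog_arm(steps=[[1,0.06,-0.406,0.116,-20,0,0],[1,0.06,-0.406,0.116,-20,0,0],[1,0.06,-0.406,0.116,-20,0,0],[1,0.06,-0.406,0.116,-20,0,0],[1,0.06,-0.406,0.116,-20,0,0]])

```text
time_s: 2.02
tool_pos: [510.8, -125.0, 207.7]
eef_rot: [-0.009, 0.707, 0.009, 0.707]
ft_force: [1.8, -0.2, 0.1]
grip_width: 0.998
```

Run:
```python
from h import *
s=manip.sense();print(s['tool_pos'],s['qpos'],R.from_quat(s['eef_rot']).as_matrix().round(3));print('delta tool',todelta(s,np.array([504,-249,190])-s['tool_pos']))
```

```text
[ 510.78216668 -125.04876442  207.7237647 ] [-4.66277223e-01  1.01234072e-01  1.76192516e+00  4.35015034e-04
  1.27791152e+00 -2.06151900e+00] [[ 0.001 -0.024  1.   ]
 [ 0.     1.     0.024]
 [-1.     0.     0.001]]
delta tool [  17.70229951 -123.75180681   -9.80598422]
```

Request:
jog_arm(steps=[[1,0.018,-0.124,-0.01,0,0,0],[1,0.018,-0.124,-0.01,0,0,0],[1,0.018,-0.124,-0.01,0,0,0],[1,0.018,-0.124,-0.01,0,0,0]])

```text
time_s: 2.52
tool_pos: [503.9, -247.7, 189.5]
eef_rot: [-0.008, 0.707, 0.008, 0.707]
ft_force: [-0.5, 1.0, -0.0]
grip_width: 0.996
```

Run:
```python
from h import *
s=manip.sense();im,d=get_image('wrist');np.savez('wblk.npz',im=im,d=d,p=s['tool_pos'],q=s['eef_rot'])
print(s['time_s'],s['tool_pos'],s['joint_velocities'].round(3),w2px('wrist',[[504,-249,86]],s))
W=worldmap('wrist',im,d,s);m=(abs(W[...,2]-86)<5)&(np.hypot(W[...,0]-504,W[...,1]+249)<35)
print(m.sum(),np.median(W[m][:,2]))
cs,_=cv2.findContours(m.astype(np.uint8),cv2.RETR_EXTERNAL,cv2.CHAIN_APPROX_NONE)
c=max(cs,key=len);(u,v),a,t=cv2.fitEllipse(c);print((u,v),a,px2w('wrist',[(u,v)],z=86,s=s))
m=(abs(W[...,2]-34)<5)&(abs(W[...,0]-504)<120)&(abs(W[...,1]+249)<45)
print(cv2.minAreaRect(W[m][:,:2].astype(np.float32)))
save('wblk.png',cv2.resize(im[100:340,180:460],None,fx=2.5,fy=2.5,interpolation=cv2.INTER_CUBIC))
```

```text
2.525 [ 503.88452845 -247.72952594  189.54903237] [ 0.023 -0.012  0.005 -0.    -0.001 -0.003] [[319.56557165 230.12081021]]
2166 85.77648068439
(322.93359375, 233.25747680664062) (50.728424072265625, 52.62726974487305) [[ 506.49151643 -246.34962063   86.        ]]
((508.4108581542969, -246.5809783935547), (190.9733123779297, 62.485389709472656), 3.102268934249878)
```

View pics/wblk.png

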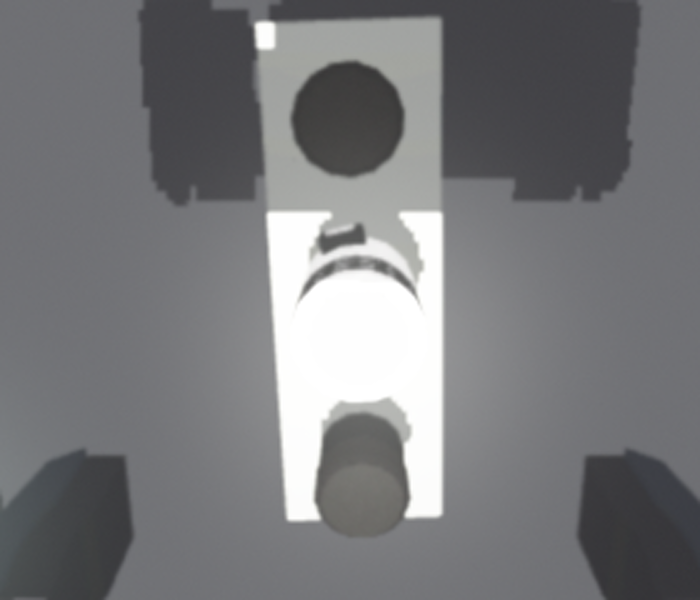

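The picture shows the camera in the middle hole with the eyepieces above and below it. The dark socket box is at crop (342,235), on the camera's -x side. I'll zoom in for its angle.

Run:
```python
from h import *
z=np.load('wblk.npz');im=z['im']
x=im[180:212,298:346];x=(255*(x/255.)**.6).astype(np.uint8)
save('sock.png',cv2.resize(x,None,fx=14,fy=14,interpolation=cv2.INTER_CUBIC))
s=dict(tool_pos=z['p'],eef_rot=z['q'])
print(np.round(R.from_quat(s['eef_rot']).as_euler('xyz',degrees=True),2))
W=worldmap('wrist',im,z['d'],s)
c=np.array([506.5,-246.35])
dark=im.max(2)<110
m=(W[...,2]>40)&(W[...,2]<55)&(abs(np.hypot(*(W[...,:2]-c).transpose(2,0,1))-23)<4)&(W[...,0]<c[0])
p=W[m];print(m.sum(),p.mean(0),np.degrees(np.arctan2(*(p.mean(0)[:2]-c)[::-1])))
v,u=np.nonzero(m);print(u.min(),u.max(),v.min(),v.max())
a=(np.degrees(np.arctan2(p[:,1]-c[1],p[:,0]-c[0]))%360);print(np.percentile(a,[0,5,50,95,100]))
# predicted outer top edge corners for socket yaw
for y in range(-180-0,-150,5):
  t=np.radians(y%360);q=[[c[0]+25.5*np.cos(t)-k*np.sin(t),c[1]+25.5*np.sin(t)+k*np.cos(t),48] for k in(-8,8)]
  print(y%360,((w2px('wrist',q,s)-[298,180])*14).round(0).tolist())
```

```text
[111.54  89.93 112.83]
275 [ 487.91168073 -249.35447146   47.29551645] -170.81856093868407
300 345 190 214
[105.47817012 131.4204768  190.90209223 232.30718536 261.36426325]
180 [[487.0, 151.0], [225.0, 145.0]]
185 [[450.0, 140.0], [189.0, 157.0]]
190 [[413.0, 133.0], [154.0, 172.0]]
195 [[375.0, 129.0], [120.0, 190.0]]
200 [[337.0, 128.0], [89.0, 211.0]]
205 [[298.0, 130.0], [60.0, 234.0]]
```

View pics/sock.png

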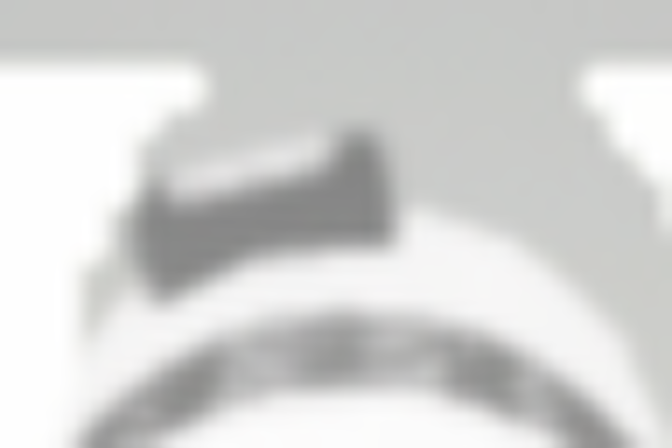

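Comparing the socket's outer edge with the predicted corners gives a yaw of about 194°. It needs 159.8°, so I'll turn it -34°. Descending to grip.

Request:
jog_arm(steps=[[1,0.05,0.0015,0.0025,0,0,0],[1,0.1,0.0015,0.0025,0,0,0],[1,0.125,0.0015,0.0025,0,0,0],[1,0.1335,0.0015,0.0025,0,0,0],[1,0.1335,0.0015,0.0025,0,0,0]])

```text
time_s: 3.2
tool_pos: [506.9, -246.9, 56.7]
eef_rot: [-0.008, 0.707, 0.008, 0.707]
ft_force: [0.2, 0.5, 0.2]
grip_width: 1.0
```

Request:
jog_arm(steps=[[0.3,0,0,0,0,0,0],[0.3,0,0,0,0,0,0],[0.3,0,0,0,0,0,0],[0.3,0,0,0,0,0,0],[0.3,0,0,0,0,0,0]])

```text
time_s: 3.82
tool_pos: [506.2, -247.9, 56.3]
eef_rot: [-0.007, 0.707, 0.008, 0.707]
ft_force: [-0.6, 0.2, 1.7]
grip_width: 0.467
```

Request:
jog_arm(steps=[[0.2,0,0,0,0,0,0],[0.2,-0.02,0,0,0,0,0],[0.2,-0.06,0,0,0,0,0],[0.2,-0.12,0,0,0,0,0],[0.2,-0.19,0,0,0,0,0]])

```text
time_s: 4.45
tool_pos: [505.5, -247.6, 239.4]
eef_rot: [-0.007, 0.708, 0.008, 0.706]
ft_force: [0.8, -0.3, -1.5]
grip_width: 0.466
```

Run:
```python
from h import *
s=manip.sense();print(s['tool_pos'],s['ft_force'],s['grip_width'],R.from_quat(s['eef_rot']).as_matrix().round(3).tolist());print('delta tool',todelta(s,np.array([528.6,176.6,240])-s['tool_pos']))
```

```text
[ 505.54051715 -247.55917264  239.38822632] [ 0.75212439 -0.33686541 -1.52528777] 0.46599510167733765 [[-0.002, -0.021, 1.0], [0.001, 1.0, 0.021], [-1.0, 0.001, -0.002]]
delta tool [-1.37312403e-01  4.23576090e+02  3.20374001e+01]
```

Request:
jog_arm(steps=[[0.2,-0.01,0.04,0.003,5,0,0],[0.2,-0.01,0.1,0.008,12,0,0],[0.2,-0.01,0.16,0.012,20,0,0],[0.2,-0.01,0.22,0.017,28,0,0],[0.2,-0.01,0.28,0.021,34,0,0]])

```text
time_s: 5.08
tool_pos: [520.9, 34.2, 248.3]
eef_rot: [0.201, 0.678, -0.201, 0.678]
ft_force: [0.2, 0.4, -1.9]
grip_width: 0.472
```

```bash
cat > go.py <<'E'
from h import *
import sys
t=np.array([float(x) for x in sys.argv[1:4]])
s=manip.sense();M=R.from_quat(s['eef_rot']).as_matrix();print(s['time_s'],s['tool_pos'].round(2),'F',s['ft_force'].round(2),'M',s['moment'].round(2),s['grip_width'],'yawy',np.degrees(np.arctan2(M[1,1],M[0,1])).round(2));print('delta tool',todelta(s,t-s['tool_pos']).round(2), 'R',M.round(3).tolist())
E
python3 go.py 528.6 176.6 245
```

```text
5.075 [520.88  34.21 248.33] F [ 0.17  0.41 -1.93] M [-0.07 -0.02  0.03] 0.4719126970103492 yawy 56.97
delta tool [  3.33 123.59 -71.13] R [[-0.0, 0.545, 0.838], [-0.0, 0.838, -0.545], [-1.0, -0.0, -0.0]]
```

Request:
jog_arm(steps=[[0.2,0.003,0.06,-0.035,0,0,0],[0.2,0.006,0.11,-0.063,0,0,0],[0.2,0.01,0.1236,-0.0711,0,0,0],[0.2,0.023,0.1236,-0.0711,0,0,0],[0.2,0.023,0.1236,-0.0711,0,0,0]])

```text
time_s: 5.7
tool_pos: [527.4, 173.2, 223.6]
eef_rot: [0.199, 0.679, -0.201, 0.677]
ft_force: [-0.4, -0.1, -2.0]
grip_width: 0.462
```

```bash
python3 go.py 528.6 176.6 214
python3 - <<'E'
from h import *
s=manip.sense();im,d=get_image('wrist');save('hold.png',cv2.resize(im[120:360,200:480],None,fx=2.5,fy=2.5,interpolation=cv2.INTER_CUBIC))
im,d=get_image('scene');save('sc1.png',cv2.resize(im[200:330,310:450],None,fx=4.4,fy=4.4,interpolation=cv2.INTER_CUBIC))
E
```

```text
5.7 [527.44 173.2  223.64] F [-0.44 -0.11 -1.96] M [-0.06  0.03 -0.05] 0.4617161259539913 yawy 57.15
delta tool [ 9.64  3.51 -0.85] R [[-0.004, 0.542, 0.84], [-0.001, 0.84, -0.542], [-1.0, -0.003, -0.002]]
```

View pics/hold.png

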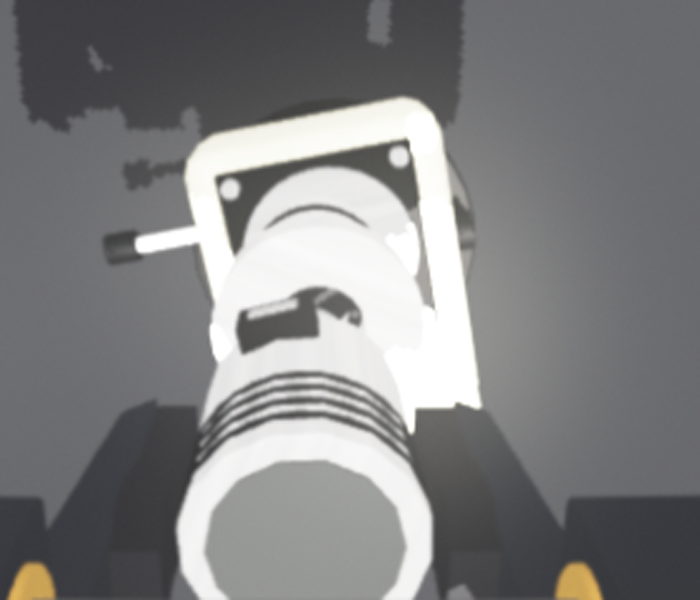

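The view shows the held camera with its axis at about column 304, the socket at crop (278,325) facing back, and part of the bore at (340,305) to its right. The flange spans about 213 to 425, so the port lies about 4 mm further along tool +y. I'll refine this from depth.

Run:
```python
from h import *
from scipy.optimize import least_squares
s=manip.sense();im,d=get_image('wrist');W=worldmap('wrist',im,d,s);M=R.from_quat(s['eef_rot']).as_matrix()
print(s['tool_pos'])
def fit(c,z,r,name):
    m=(abs(W[...,2]-z)<5)&(np.hypot(W[...,0]-c[0],W[...,1]-c[1])<r+12)
    cs,_=cv2.findContours(m.astype(np.uint8),cv2.RETR_EXTERNAL,cv2.CHAIN_APPROX_NONE)
    k=max(cs,key=len)[:,0];p=px2w('wrist',k,z=z,s=s)[:,:2]
    f=least_squares(lambda x:np.hypot(*(p-x).T)-r,c,loss='soft_l1',f_scale=.5)
    res=f.fun;q=M.T@np.r_[f.x-s['tool_pos'][:2],0];print(name,m.sum(),len(k),np.median(W[m][:,2]),f.x,'inl',(abs(res)<1).sum(),'tool',q.round(2))
fit([528.6,176.6],162,28,'flange')
fit(s['tool_pos'][:2],s['tool_pos'][2]-50.3+80,21,'camtop')
```

```text
[528.48124296 173.08692271 225.22356898]
flange 2655 257 161.23722853831975 [529.85009628 176.38196285] inl 158 tool [-0.    3.51 -0.64]
camtop 7203 470 254.78767988141152 [527.02160004 173.28820443] inl 158 tool [ 0.   -0.62 -1.33]
```

Request:
jog_arm(steps=[[0.2,0.0,0.0039,0.0,0,0,0],[0.2,0.008,0.0039,0.0,0,0,0],[0.2,0.009,0.0039,0.0,0,0,0],[0.2,0.01,0.0039,0.0,0,0,0],[0.2,0.011,0.0039,0.0,0,0,0]])

```text
time_s: 6.48
tool_pos: [530.6, 178.2, 214.7]
eef_rot: [0.2, 0.678, -0.199, 0.678]
ft_force: [-0.0, 0.8, -1.5]
grip_width: 0.472
```

Request:
jog_arm(steps=[[0.2,0.0005,0,0,0,0,0],[0.2,0.001,0,0,0,0,0],[0.2,0.0015,0,0,0,0,0],[0.2,0.002,0,0,0,0,0],[0.2,0.0025,0,0,0,0,0]])

```text
time_s: 7.1
tool_pos: [530.6, 178.1, 212.2]
eef_rot: [0.2, 0.678, -0.2, 0.678]
ft_force: [0.4, -0.3, -0.1]
grip_width: 0.473
```

Request:
jog_arm(steps=[[0.2,0.0003,0,0,0,0,0],[0.2,0.0006,0,0,0,0,0],[0.2,0.0006,0,0,0,0,0]])

```text
time_s: 7.48
tool_pos: [530.8, 178.1, 212.1]
eef_rot: [0.2, 0.678, -0.199, 0.679]
ft_force: [-0.8, 0.4, 2.4]
grip_width: 0.467
```

Contact at about 4 N. The pose readings suggest I've overshot about 2 mm along tool +y, so I'll slide back that way first.

Request:
jog_arm(steps=[[0.2,0.0003,-0.0005,0,0,0,0],[0.2,0.0003,-0.001,0,0,0,0],[0.2,0.0003,-0.0015,0,0,0,0],[0.2,0.0003,-0.002,0,0,0,0],[0.2,0.0003,-0.002,0,0,0,0]])

```text
time_s: 8.1
tool_pos: [530.1, 176.9, 211.9]
eef_rot: [0.2, 0.678, -0.199, 0.679]
ft_force: [1.6, 4.4, 5.3]
grip_width: 0.467
```

```bash
python3 go.py 529.2 176.5 212
```

```text
8.1 [530.15 176.94 211.88] F [1.57 4.44 5.33] M [ 0.74 -0.43  0.05] 0.46682151968889835 yawy 57.22
delta tool [-0.13 -0.89 -0.56] R [[0.002, 0.541, 0.841], [0.001, 0.841, -0.541], [-1.0, 0.002, 0.001]]
```

Request:
jog_arm(steps=[[0.2,0.0003,0,0,0,0,0],[0.2,0.0006,0,0,0,0,0],[0.2,0.0006,0,0,0,0,0]])

```text
time_s: 8.48
tool_pos: [530.3, 177.0, 211.8]
eef_rot: [0.2, 0.678, -0.199, 0.679]
ft_force: [0.7, 3.1, 7.4]
grip_width: 0.465
```

Request:
jog_arm(steps=[[0.2,0,-0.0003,-0.0008,0,0,0],[0.2,0,-0.001,-0.0012,0,0,0],[0.2,0,-0.0016,-0.0008,0,0,0],[0.2,0,-0.0018,0,0,0,0],[0.2,0,-0.0014,0.0006,0,0,0]])

```text
time_s: 9.1
tool_pos: [528.7, 175.0, 210.0]
eef_rot: [0.199, 0.679, -0.2, 0.678]
ft_force: [0.4, 3.1, -0.4]
grip_width: 0.471
```

```bash
python3 go.py 529.2 176.5 212
```

```text
9.1 [528.69 175.03 210.04] F [ 0.44  3.11 -0.36] M [ 0.69 -0.13 -0.07] 0.4707534790771059 yawy 57.22
delta tool [-1.96  1.51 -0.37] R [[-0.002, 0.541, 0.841], [0.0, 0.841, -0.541], [-1.0, -0.001, -0.002]]
```

It dropped into the bore. Relieving the side load and feeding down.

Request:
jog_arm(steps=[[0.2,0.0005,0.0003,-0.0002,0,0,0],[0.2,0.001,0.0007,-0.0004,0,0,0],[0.2,0.0015,0.0007,-0.0004,0,0,0],[0.2,0.0025,0.0007,-0.0004,0,0,0],[0.2,0.0035,0.0007,-0.0004,0,0,0]])

```text
time_s: 9.72
tool_pos: [529.1, 175.5, 207.0]
eef_rot: [0.199, 0.678, -0.2, 0.678]
ft_force: [-0.0, 0.7, -1.4]
grip_width: 0.47
```

```bash
python3 go.py 529.2 176.5 212
```

```text
9.725 [529.13 175.54 206.99] F [-0.04  0.71 -1.38] M [ 0.14  0.09 -0.02] 0.46985201550243755 yawy 57.22
delta tool [-5.01  0.84 -0.46] R [[-0.0, 0.541, 0.841], [-0.0, 0.841, -0.541], [-1.0, -0.0, -0.0]]
```

Request:
jog_arm(steps=[[0.2,0.001,0.0001,0,0,0,0],[0.2,0.002,0.0001,0,0,0,0],[0.2,0.0035,0.0001,0,0,0,0],[0.2,0.005,0.0001,0,0,0,0],[0.2,0.007,0.0001,0,0,0,0]])

```text
time_s: 10.35
tool_pos: [529.3, 175.8, 200.1]
eef_rot: [0.2, 0.678, -0.2, 0.678]
ft_force: [-1.3, 0.3, -2.1]
grip_width: 0.464
```

Request:
jog_arm(steps=[[0.2,0.001,0,0,0,0,0],[0.2,0.002,0,0,0,0,0],[0.2,0.003,0,0,0,0,0],[0.2,0.004,0,0,0,0,0],[0.2,0.005,0,0,0,0,0]])

```text
time_s: 10.98
tool_pos: [529.8, 175.7, 196.8]
eef_rot: [0.2, 0.678, -0.199, 0.679]
ft_force: [-4.1, -0.5, 8.2]
grip_width: 0.467
```

```bash
python3 go.py 529.2 176.5 184.1
```

```text
10.975 [529.84 175.68 196.75] F [-4.11 -0.5   8.16] M [-0.2   0.66  0.01] 0.4674362428903429 yawy 57.23
delta tool [12.65  0.34 -1.  ] R [[0.002, 0.541, 0.841], [-0.0, 0.841, -0.541], [-1.0, 0.001, 0.002]]
```

Ring contact, about 10 N. Relieving the side force and pressing on.

Request:
jog_arm(steps=[[0.2,0.001,-0.0004,-0.0005,0,0,0],[0.2,0.002,-0.0006,-0.0009,0,0,0],[0.2,0.003,-0.0006,-0.0009,0,0,0],[0.2,0.004,-0.0006,-0.0009,0,0,0],[0.2,0.005,-0.0006,-0.0009,0,0,0]])

```text
time_s: 11.6
tool_pos: [529.4, 175.8, 192.0]
eef_rot: [0.2, 0.677, -0.199, 0.679]
ft_force: [-2.6, -0.9, 7.6]
grip_width: 0.471
```

```bash
python3 go.py 529.2 176.5 184.1
```

```text
11.6 [529.38 175.77 191.97] F [-2.57 -0.88  7.6 ] M [-0.12  0.29  0.01] 0.47096283340444317 yawy 57.22
delta tool [ 7.87  0.51 -0.57] R [[0.003, 0.541, 0.841], [0.0, 0.841, -0.541], [-1.0, 0.002, 0.003]]
```

Request:
jog_arm(steps=[[0.2,0.001,-0.0002,-0.0002,0,0,0],[0.2,0.002,-0.0004,-0.0004,0,0,0],[0.2,0.003,-0.0005,-0.0005,0,0,0],[0.2,0.004,-0.0005,-0.0005,0,0,0],[0.2,0.005,-0.0005,-0.0005,0,0,0]])

```text
time_s: 12.22
tool_pos: [529.1, 175.7, 187.2]
eef_rot: [0.2, 0.677, -0.199, 0.68]
ft_force: [-1.0, -0.8, 7.8]
grip_width: 0.47
```

Request:
jog_arm(steps=[[0.2,0.0005,0,0,0,0,0],[0.2,0.001,0,0,0,0,0],[0.2,0.0015,0,0,0,0,0],[0.2,0.002,0,0,0,0,0],[0.2,0.002,0,0,0,0,0]])

```text
time_s: 12.85
tool_pos: [529.1, 175.8, 185.1]
eef_rot: [0.2, 0.677, -0.199, 0.68]
ft_force: [-1.0, 0.9, 6.5]
grip_width: 0.47
```

```bash
python3 go.py 529.2 176.5 184.1
```

```text
12.85 [529.12 175.78 185.1 ] F [-0.97  0.92  6.5 ] M [0.06 0.01 0.03] 0.46954106363029025 yawy 57.22
delta tool [ 1.    0.65 -0.33] R [[0.004, 0.541, 0.841], [0.0, 0.841, -0.541], [-1.0, 0.003, 0.003]]
```

Request:
jog_arm(steps=[[0.2,0.0005,0,0,0,0,0],[0.2,0.001,0,0,0,0,0],[0.2,0.0015,0,0,0,0,0],[0.2,0.002,0,0,0,0,0],[0.2,0.002,0,0,0,0,0]])

```text
time_s: 13.48
tool_pos: [529.4, 175.7, 184.1]
eef_rot: [0.2, 0.677, -0.199, 0.68]
ft_force: [-2.2, -0.2, 11.1]
grip_width: 0.469
```

Seating: z stalls at 184.1 and the force is rising. A bit more to confirm.

Request:
jog_arm(steps=[[0.2,0.0005,-0.0002,-0.0002,0,0,0],[0.2,0.001,-0.0003,-0.0003,0,0,0],[0.2,0.0015,-0.0003,-0.0003,0,0,0],[0.2,0.002,-0.0003,-0.0003,0,0,0],[0.2,0.002,-0.0003,-0.0003,0,0,0]])

```text
time_s: 14.1
tool_pos: [529.7, 175.6, 183.9]
eef_rot: [0.2, 0.676, -0.199, 0.681]
ft_force: [-5.1, -1.2, 22.3]
grip_width: 0.47
```

```bash
python3 go.py 529.2 176.5 184.1;  python3 - <<'E'
from h import *
s=manip.sense();im,d=get_image('wrist');save('seat.png',cv2.resize(im[120:360,200:480],None,fx=2.5,fy=2.5,interpolation=cv2.INTER_CUBIC))
E
```

```text
14.1 [529.67 175.61 183.94] F [-5.14 -1.2  22.33] M [-0.38  0.99 -0.  ] 0.4700567568527367 yawy 57.23
delta tool [-0.16  0.5  -0.87] R [[0.007, 0.541, 0.841], [0.0, 0.841, -0.541], [-1.0, 0.004, 0.006]]
```

View pics/seat.png

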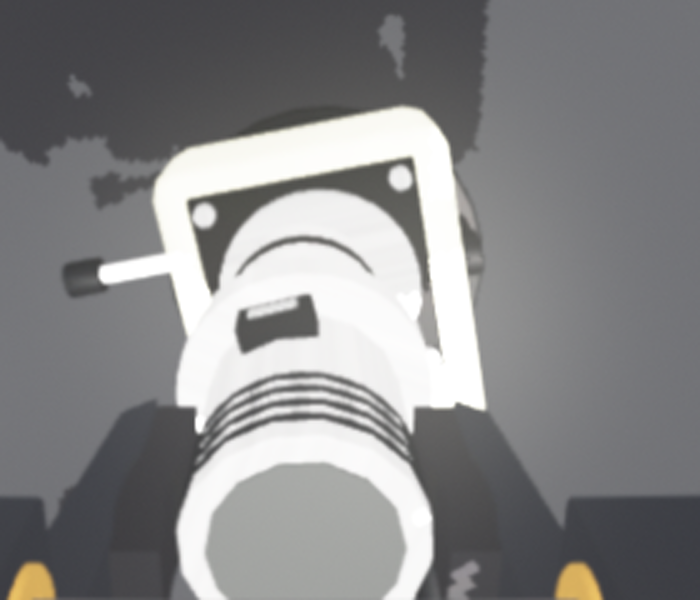

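Fully home: z stalls at 183.9 while the force rises to 22 N. The socket's outer edge, (238,312) to (312,295), is parallel to the head's back edge, so the yaw is right. Easing off the load, then releasing.

Request:
jog_arm(steps=[[0.2,-0.001,0,0,0,0,0],[0.2,-0.002,0,0,0,0,0],[0.2,-0.003,0,0,0,0,0],[0.2,-0.003,0,0,0,0,0]])

```text
time_s: 14.65
tool_pos: [529.0, 175.7, 184.2]
eef_rot: [0.2, 0.677, -0.199, 0.68]
ft_force: [1.1, 0.2, 8.1]
grip_width: 0.466
```

Request:
jog_arm(steps=[[0.2,-0.0006,0,0,0,0,0],[0.55,-0.001,0,0,0,0,0],[0.9,-0.001,0,0,0,0,0],[1,-0.001,0,0,0,0,0],[1,-0.001,0,0,0,0,0]])

```text
time_s: 15.28
tool_pos: [526.9, 175.5, 182.8]
eef_rot: [0.199, 0.679, -0.2, 0.678]
ft_force: [0.1, -0.6, 0.8]
grip_width: 0.866
```

```bash
python3 go.py 529.2 176.5 184.1
```

```text
15.275 [526.86 175.47 182.83] F [ 0.12 -0.57  0.79] M [-0.01  0.05 -0.03] 0.8660045324214445 yawy 57.22
delta tool [-1.28  2.13  1.41] R [[-0.001, 0.541, 0.841], [-0.0, 0.841, -0.541], [-1.0, -0.001, -0.001]]
```

Free of contact. Straight up.

Request:
jog_arm(steps=[[1,0,0,0,0,0,0],[1,-0.01,0,0,0,0,0],[1,-0.04,0,0,0,0,0],[1,-0.09,0,0,0,0,0],[1,-0.13,0,0,0,0,0]])

```text
time_s: 15.9
tool_pos: [527.4, 175.6, 316.0]
eef_rot: [0.2, 0.678, -0.199, 0.679]
ft_force: [0.1, -0.3, -0.7]
grip_width: 1.001
```

Run:
```python
from h import *
s=manip.sense();im,d=get_image('wrist');W=worldmap('wrist',im,d,s);print(s['time_s'],s['tool_pos'],s['ft_force'])
m=(abs(W[...,2]-214)<8)&(np.hypot(W[...,0]-529,W[...,1]-176)<35);print('top z',m.sum(),np.median(W[m][:,2]),W[m].mean(0))
for x in W[m][:,:1].T: pass
A=np.c_[W[m][:,:2],np.ones(m.sum())];k=np.linalg.lstsq(A,W[m][:,2],rcond=None)[0];print('tilt deg',np.degrees(k[:2]))
t=get_image('top')[0]
a=cv2.resize(im[100:340,180:460],None,fx=1.6,fy=1.6);b=cv2.resize(t[120:310,90:550],(700,289))[:, :]
o=np.zeros((600,700,3),np.uint8);a=a[:300];o[:a.shape[0],:a.shape[1]]=a;o[300:589]=b;save('fin.png',o)
```

```text
15.9 [527.3966601  175.60123446 316.0478586 ] [ 0.10763472 -0.286906   -0.74465749]
top z 2272 213.69923700425875 [528.9320856  176.4184267  213.45596981]
tilt deg [ 1.92272751 -1.01453318]
```

View pics/fin.png

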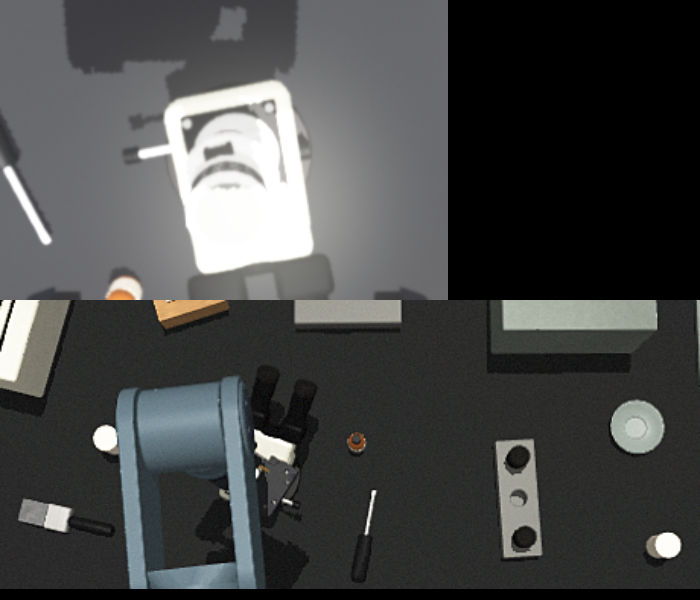

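The camera stands in the port with its socket at (217,150), facing away from the eyetubes. Its top is at z 213.7 against 214 nominal. The middle block hole is empty and everything else is where it was. Handing in.

```bash
python3 -c "
from workcell import manip
print(manip.sign_off())"
```

```text
the job is handed in; nothing more can be done
None
```

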